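# Load the backup cell into the bench tester

## Task

Load the tester's battery without picking anything up: with the fingertips, nudge the larger, thick coin cell across the deck and over the edge of the round recess until it drops in and lies flat, then push the sliding cover fully shut over it. Never lift the cell or let it leave the tester, and leave everything else where it is.

Things in the scene. Friction and masses are not known exactly. Their poses are not given: they have to be found in the camera images.
- cell: the thick coin cell: a steel disc 24.5 mm across and 7.7 mm thick, 10 to 16 g, loose, lying flat on the tester's deck. It slides with ordinary friction. Origin: centre of its underside, z up
- tester: fixed low case, 220 mm in x by 280 mm in y, its flat grey deck 50 mm above its underside. Origin: centre of its underside; z up. Recess at x -22, y -22 mm. The two cells start at y +64 to +92 mm, one near x -72, the other near x +29 mm, either way round. Three lamps (26 mm tall) and two toggles (19 mm) stand in a row at x +88 mm, y -125 to +5 mm
- recess (a point): centre of the floor of the round recess in the tester's deck, axes as the tester's. The recess is 27.5 mm across, its mouth chamfered by 1 mm, and 8.7 mm deep: the deck lies 8.7 mm above this point and a seated cell's top 1 mm below the deck
- cover (a joint): sliding cover of the recess, m: 0 = fully shut (hard stop); starts at 0.046 to 0.054; grows towards the tester's -y, so push it towards +y to shut. About 1.2 N of friction, stays where left. A plate 46 mm wide in x, 75 mm long in y, 4 mm thick, 0.5 mm above the deck, between rails 6 mm tall that reach 30 mm either side of its middle. Shut, its front edge is 20 mm past the recess's centre
- cover_rib (a point): middle of the top of the black push rib that stands across the cover: 36 mm wide in x, 8 mm thick in y, top 16.5 mm above the deck and 12 mm above the plate. It moves with the cover; when shut it is 7.5 mm to the +y side of the recess's centre. Behind it (-y) the plate runs on flat for 58 mm
- small_cell: small coin cell, 16 mm across and 5 mm thick, steel, lying flat on the deck. It stays where it is. Origin: centre of its underside
- standoff: round brass spacer, 12 mm across, 28 mm tall, standing on the deck. Stays. Origin: centre of its underside
- fuse: white ceramic fuse with steel end caps, 14 mm across, 34 mm tall, standing on the deck. Stays. Origin: centre of its underside
- board: green circuit board 100 x 130 mm with a black connector, 21 mm tall in all, lying on the mat beside the tester. Stays. Origin: centre of its underside
- screwdriver: screwdriver 170 mm long lying on the mat. Stays. Origin: in the middle of its length or near it, on its underside
- spool: grey spool 52 mm across, 40 mm tall, standing on the mat. Stays. Origin: centre of its underside
- jar: white jar 44 mm across, 45 mm tall, standing on the mat. Stays. Origin: centre of its underside

How it is judged:
On the way, in this order (a step that is already met when the one before it is completed fails the run):
1. the thick cell lies flat on the floor of the recess, the cover still open (horizontal distance between cell and recess below 0.003 m and z of cell in the frame of recess between -0.0015 and 0.0015 m and angle between cell's own z axis and vertical below 0.08 rad and value of joint cover above 0.02 m), for 0.2 s.
2. the cover is pushed fully shut over the cell (value of joint cover below 0.003 m and horizontal distance between cell and recess below 0.003 m and z of cell in the frame of recess between -0.0015 and 0.0015 m and angle between cell's own z axis and vertical below 0.08 rad), for 0.2 s.
At the end, for the whole second after the job is handed in: The thick cell lies at rest, right way up, on the floor of the recess (within 3 mm of its centre, 1.5 mm in height, 0.08 rad of level), the cover is within 3 mm of fully shut, and every other loose thing is within 15 mm of where it started (all of step 2 and linear speed of cell below 0.02 m/s and distance of each of small_cell, standoff, fuse, board, screwdriver, spool, jar from where it was at the start of the episode below 0.015 m); the robot touches nothing.
It fails at once if the thick cell is lifted off the deck (its underside's centre more than 6 mm above it) (z of cell in the frame of recess above 0.0147 m).
It fails at once if the thick cell falls off the tester (z of cell in the frame of recess below -0.01 m).
It fails at once if any other loose thing is moved more than 15 mm (distance of any of small_cell, standoff, fuse, board, screwdriver, spool, jar from where it was at the start of the episode above 0.015 m).
It also fails if it takes over 48 s, if anything falls off the work surface, if the arm or the gripper's body presses on something with over 40 N, if the wrist force passes 120 N, or if a joint passes its speed limit or range.

## Robot

A 7-joint arm with a two-finger parallel gripper is mounted at the origin on the work surface. World frame = base frame: x ahead of the robot, y to its left, z up, the work surface at z = 0. Lengths are in m, angles in rad, forces in N, time in s.
With the tool pointing down it reaches from about 0.4 to 0.85 m from the base axis. Payload 10.4 kg.
Tool frame: the origin (TCP) lies midway between the tips of the shut fingers; the grasp point (between the pads) lies 19 mm behind it; z points along the fingers, y is the line along which they close (so a half turn about z gives the same grasp; the last joint's range is limited). The gripper opens to 85 mm and grips with 20 to 120 N. Pads are 22 mm wide; open, the fingers measure 114 mm over their backs; the gripper's body (76 mm by 85 mm) begins 54 mm behind the grasp point. The pads swing forward as they close: fully open they stand 13 mm farther back than shut.
Start: joints at [-1.265, 0.332, -0.065, 1.46, 0.022, 1.35, -0.088], TCP at [0.202, 0.592, 0.194] pointing down, gripper open.
Joint ranges: [-2.6, 2.6], [-0.5, 2.12], [-1.47, 1.34], [0.16, 2.42], [-1.27, 4.41], [0.06, 2.06], [-2.6, 2.6]. Speed limits (rad/s): [2.22, 2.22, 2.79, 2.79, 3.14, 3.14, 3.14].

## Interface

Orientations are given as a unit quaternion [x, y, z, w].
In Python, from workcell import get_obs, camera, camera_params, hand_in gives the robot as it stands.
- The arm moves only by the tool carry_out, never from a script. Its argument "commands" is a list that holds one entry, the list of rows, each a list of 6 numbers: the shift along the tool's x, y, z in units of 40 mm (1.0 is 40 mm), then the turn, a rotation vector about the tool's x, y, z in units of 6 degrees (1.0 is 6 degrees). In form: [[[x, y, z, ax, ay, az], ...]]. A call has 1 to 20 rows; each row shifts and turns the commanded pose from where the row before left it, along the tool's axes as they then stand; what a row does not reach is not made up. A row lasts 1/12 s, in which the tool goes at most 41.7 mm and 7.16 degrees, less where a joint would pass 70% of its speed; a pose out of reach is approached as far as the arm can. A call is refused whole if a number of a shift passes 1 or a number of a turn 1, either way. A call with a gripper value outside its range is refused whole. "hand" is the closure, from -1 (fully open) to 1 (shut), set as the call begins (left out, the last holds). The fingers move at their own pace and stop on an object; "force" is the grip in N (left out, the last holds). Time passes only in rows, so rows that do not move let the fingers close. It gives the time, the measured TCP pose, the force, the opening and the grip force at its end, in the units of the state.
- get_obs(): the state, without advancing time (a new reading comes with each control period).
- camera(name): name is "scene" or "top" or "wrist"; returns the picture (400x640x3 uint8, red, green, blue); there is no depth.
- camera_params(name): a dict with "mtx" (3x3 intrinsics, pixels), "R" (3x3) and "t" (3): a world point X has camera coordinates R X + t. Camera axes: x right, y down, z forward; pixel columns grow to the right and rows downward; lengths in m; the calibration is good to about 2 mm. A picture is of the moment at which its call begins: read the wrist's pose just before it. camera_params takes no time and is no camera call; for the wrist camera it gives the pose at the moment of the call.
- hand_in(): hands the job in; it is judged then, once.
The state is a dict: "clock": time; "joint_pos": joint angles; "joint_velocities": joint speeds; "tau": joint torques, N m; "position": TCP position; "ee_rot": TCP orientation; "ft_force": force on the tool from outside, world axes, zero at the start; "torque": the same for the moment, N m; "grip_width": opening from 0.0 (shut) to 1.0 (fully open); "grasp_force": force on a finger pad.
Only numpy, scipy, OpenCV 4.12 (cv2) and the standard library are available. Lean on these libraries where they do the work, as an engineer would, in place of code of your own. Each camera call takes 0.05 s, during which the arm holds its last target. There are 200 camera calls.

## Working session

There is one attempt and no reset: what is moved stays moved. The work goes in short steps, Python scripts to look and compute and a tool call to move; the robot and the scene stay as the last step left them, time stands still between calls to the robot, and variables do not carry over. Pictures are saved under pics/ and viewed, at most 10 in all, crops included, and the job is handed in when it is done.

Besides the shell and the picture viewer there is one more tool, called after "Emit:" in YAML: its name, and indented under it one key for each argument. carry_out: Moves the arm, as the interface text tells. Its arguments: {"type":"object","properties":{"commands":{"type":"array"},"hand":{"type":"number"},"force":{"type":"number"}},"required":["commands"]}

```bash
mkdir -p pics; ls
python3 - <<'E'
from workcell import *
import cv2
for n in("top","scene"):
    cv2.imwrite(f"pics/{n}0.png",camera(n)[...,::-1])
    p=camera_params(n);print(n,p)
o=get_obs();print(o["clock"],o["position"],o["ee_rot"],o["grip_width"])
E
```

```text
pics
top {'mtx': array([[478.48527391,   0.        , 324.66018694],
       [  0.        , 478.48527391, 191.98190865],
       [  0.        ,   0.        ,   1.        ]]), 'R': array([[ 0.01796443, -0.99981763,  0.00647993],
       [-0.99606693, -0.01845869, -0.08665994],
       [ 0.08676375, -0.00489765, -0.99621688]]), 't': array([-0.01843768,  0.53437138,  1.20040201])}
scene {'mtx': array([[445.29666108,   0.        , 315.10959844],
       [  0.        , 445.29666108, 202.75010453],
       [  0.        ,   0.        ,   1.        ]]), 'R': array([[-0.80557688,  0.59248209, -0.00329683],
       [ 0.38370007,  0.51744731, -0.76486766],
       [-0.45146445, -0.61742469, -0.64417901]]), 't': array([ 0.41587689, -0.16237633,  1.39451258])}
0.1 [0.20169176 0.59114724 0.19359261] [ 1.63644768e-01  9.86519119e-01 -6.41359427e-04 -8.17754110e-05] 1.0033120315569535
```

View pics/top0.png

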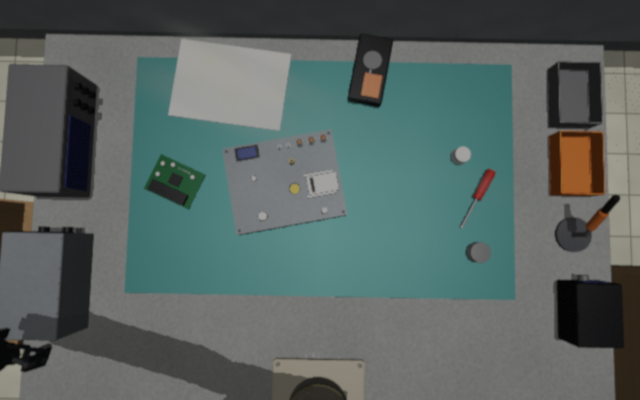

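View pics/scene0.png

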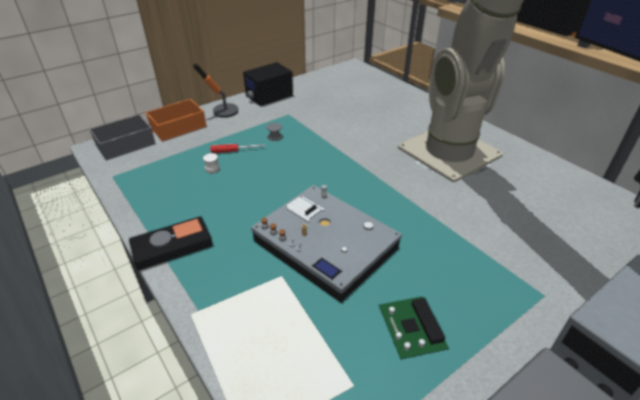

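The top view shows the tester with corners near (223,149), (332,131), (346,214) and (240,234). The thick cell is at (262,216), the small cell at (253,178), the recess at (294,188) and the cover at (322,183). The brass standoff is at (292,162) and the fuse at (324,210). The scene view agrees. I'll crop in and measure.

```bash
cat > h.py <<'E'
from workcell import *
import cv2, numpy as np
def ray(n,uv,z,p=None):
    p=p or camera_params(n); K,R,t=p["mtx"],p["R"],p["t"]
    d=R.T@np.linalg.inv(K)@np.array([uv[0],uv[1],1.]); c=-R.T@t
    return c+d*(z-c[2])/d[2]
def proj(n,X,p=None):
    p=p or camera_params(n); x=p["mtx"]@(p["R"]@np.array(X)+p["t"]); return x[:2]/x[2]
E
python3 - <<'E'
from h import *
im=cv2.imread("pics/top0.png")
c=cv2.resize(im[120:245,215:355],None,fx=5.6,fy=4.8*5.6/4.8*0.85,interpolation=cv2.INTER_CUBIC)
print(c.shape)
c=cv2.resize(im[125:240,215:355],None,fx=5,fy=5,interpolation=cv2.INTER_CUBIC)
cv2.imwrite("pics/crop.png",c)
for n,uv in dict(c1=(223,149),c2=(332,131),c3=(346,214),c4=(240,234),cell=(262.5,216),small=(253,178),rec=(294,188),cov=(322,183),rib=(313,184),so=(292,162),fuse=(324,210)).items(): print(n,ray("top",uv,.05).round(4))
E
```

```text
(595, 784, 3)
c1 [0.6361 0.2493 0.05  ]
c2 [ 0.6874 -0.0243  0.05  ]
c3 [ 0.4782 -0.0627  0.05  ]
c4 [0.4238 0.1994 0.05  ]
cell [0.4694 0.145  0.05  ]
small [0.5641 0.1716 0.05  ]
rec [0.5409 0.0683 0.05  ]
cov [ 0.5547 -0.0015  0.05  ]
rib [0.5518 0.021  0.05  ]
so [0.6064 0.0749 0.05  ]
fuse [ 0.4872 -0.0077  0.05  ]
```

View pics/crop.png

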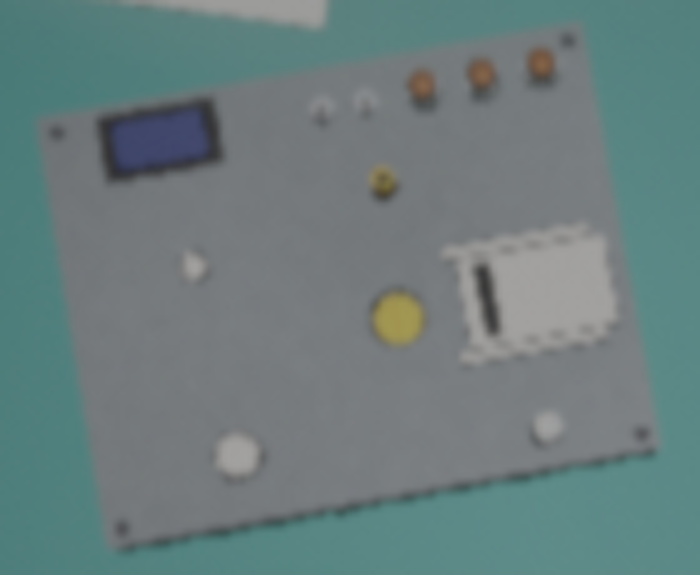

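```bash
cat >> h.py <<'E'
def fit(P,W):
    # planar rigid fit: W = R P + t
    P,W=np.array(P,float),np.array(W)[:,:2]; a,b=P-P.mean(0),W-W.mean(0)
    th=np.arctan2((a[:,0]*b[:,1]-a[:,1]*b[:,0]).sum(),(a*b).sum())
    R=np.array([[np.cos(th),-np.sin(th)],[np.sin(th),np.cos(th)]])
    return th,R,W.mean(0)-R@P.mean(0)
E
python3 - <<'E'
from h import *
f=lambda u,v,z:ray("top",(214.6+u/5,124.6+v/5),z)
W=[f(40,118,.05),f(582,25,.05),f(657,450,.05),f(113,548,.05)]
P=[(.11,.14),(.11,-.14),(-.11,-.14),(-.11,.14)]
th,R,t=fit(P,W);print(np.degrees(th),t,[(R@p+t-w[:2]).round(4) for p,w in zip(np.array(P),W)])
print("rec pred",R@[-.022,-.022]+t,"seen",f(399,319,.0413))
for n,u,v,z in(("cell",238,455,.0577),("small",195,266,.055),("rib",487,299,.0665),("so",383,182,.078),("fuse",548,425,.084)):
    w=f(u,v,z);print(n,w.round(4),(R.T@(w[:2]-t)).round(4))
cam=camera_params("wrist");o=get_obs()
print("wrist cam pos",-cam["R"].T@cam["t"],cam["R"].round(2),o["position"])
E
```

```text
11.14732242880937 [0.557273   0.09306253] [array([-0.    ,  0.0013]), array([ 0.0013, -0.0013]), array([-0.0003, -0.0028]), array([-0.0009,  0.0028])]
rec pred [0.53994137 0.06722428] seen [0.54069396 0.06781477 0.0413    ]
cell [0.4702 0.1448 0.0577] [-0.0755  0.0676]
small [0.5641 0.1694 0.055 ] [0.0214 0.0735]
rib [0.5491 0.0231 0.0665] [-0.0216 -0.067 ]
so [0.6047 0.0751 0.078 ] [ 0.043  -0.0268]
fuse [ 0.4865 -0.008   0.084 ] [-0.089  -0.0855]
wrist cam pos [0.13741981 0.61295371 0.37281662] [[ 0.32  0.95 -0.  ]
 [ 0.91 -0.31  0.27]
 [ 0.25 -0.09 -0.96]] [0.20169176 0.59114724 0.19359261]
```

Emit:
carry_out:
  commands:
    - [[-0.56,-0.49,0.07,0,0,0],[-0.56,-0.49,0.07,0,0,0],[-0.56,-0.49,0.07,0,0,0],[-0.56,-0.49,0.07,0,0,0],[-0.56,-0.49,0.07,0,0,0],[-0.56,-0.49,0.07,0,0,0],[-0.56,-0.49,0.07,0,0,0],[-0.56,-0.49,0.07,0,0,0],[-0.56,-0.49,0.07,0,0,0],[-0.56,-0.49,0.07,0,0,0],[-0.56,-0.49,0.07,0,0,0],[-0.56,-0.49,0.07,0,0,0],[-0.56,-0.49,0.07,0,0,0],[-0.56,-0.49,0.07,0,0,0],[-0.56,-0.49,0.07,0,0,0],[-0.56,-0.49,0.07,0,0,0]]
  hand: 0.62

```text
clock: 1.43
position: [0.4401, 0.1775, 0.1493]
ee_rot: [0.164, 0.987, 0.0, -0.0]
ft_force: [0.2, 1.0, -0.9]
grip_width: 0.187
grasp_force: 0.0
```

Emit:
carry_out:
  commands:
    - [[0,0,0,0,0,0.8],[0,0,0,0,0,0.8],[0,0,0,0,0,0.8],[0,0,0,0,0,0.8],[0,0,0,0,0,0.8],[0,0,0,0,0,0.8],[0,0,0,0,0,0],[0,0,0,0,0,0]]

```text
clock: 2.1
position: [0.4396, 0.1789, 0.1493]
ee_rot: [0.403, 0.915, -0.0, -0.0]
ft_force: [0.4, -0.3, 0.7]
grip_width: 0.189
grasp_force: 0.0
```

```bash
cat > st.py <<'E'
from h import *
from scipy.spatial.transform import Rotation as Ro
import sys
def st(tgt=None):
    o=get_obs();p=np.array(o["position"]);R=Ro.from_quat(o["ee_rot"]).as_matrix()
    print("t",o["clock"],"p",p.round(4),"w",round(o["grip_width"],3),"F",np.round(o["ft_force"],1),"xaxis",R[:,0].round(3),"z",R[:,2].round(3))
    if tgt is not None: print("units",(R.T@(np.array(tgt)-p)/.04).round(3))
    return p,R
E
python3 - <<'E'
from st import *
st([.440,.178,.15])
cv2.imwrite("pics/w1.png",camera("wrist")[...,::-1])
for X in([.4702,.1448,.0577],[.5407,.0675,.0413],[.5491,.0231,.0665]): print(proj("wrist",X).round(1))
E
```

```text
t 2.1 p [0.4396 0.1789 0.1493] w 0.189 F [ 0.4 -0.3  0.7] xaxis [-0.676  0.737  0.   ] z [-0. -0. -1.]
units [-0.025 -0.008 -0.017]
[317.6 238.9]
[317.4 316.3]
[296.3 360.1]
```

View pics/w1.png

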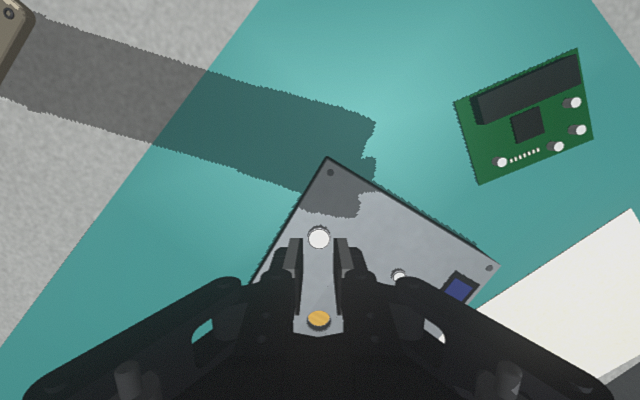

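The wrist picture shows the cell at (319,239) and the gold recess at (319,319). Both are within 3 px of the prediction, and both lie on the push axis between the fingers. Next I'll refine these positions.

Run:
```python
from st import *
p,R=st()
im=cv2.imread("pics/w1.png"); 
m=(im.min(2)>200).astype(np.uint8); n,l,s,c=cv2.connectedComponentsWithStats(m)
for i in range(1,n):
    if 300<c[i][0]<340 and 220<c[i][1]<260 and s[i][4]>50: print(s[i],c[i]);cu=c[i]
hsv=cv2.cvtColor(im,cv2.COLOR_BGR2HSV); m=cv2.inRange(hsv,(12,110,90),(35,255,255)); n,l,s,c=cv2.connectedComponentsWithStats(m)
for i in range(1,n):
    if s[i][4]>100: print(s[i],c[i]); ru=c[i]
cell=ray("wrist",cu,.0577);rec=ray("wrist",ru,.0413);print(cell,rec)
d=rec-cell;print(np.degrees(np.arctan2(d[1],d[0])),np.hypot(*d[:2]),np.degrees(np.arctan2(-R[1,0],-R[0,0])))
for n,x in(("cell",cell),("rec",rec)): print(n,"tool mm",(R.T@(x-p)*1000).round(1))
```

```text
t 2.15 p [0.4396 0.179  0.1494] w 0.193 F [0.7 0.6 0.6] xaxis [-0.676  0.737  0.   ] z [-0. -0. -1.]
[309 230  20  18 283] [318.55830389 238.59363958]
[308 311  21  15 239] [318.33472803 317.75732218]
[0.47066759 0.14575381 0.0577    ] [0.54278512 0.06676365 0.0413    ]
-47.604109306200556 0.10695973347129462 -47.46531132928023
cell tool mm [-45.5   0.4  91.7]
rec tool mm [-152.4    0.2  108.1]
```

Emit:
carry_out:
  commands:
    - [[0,0,0.4,0,0,0],[0,0,0.4,0,0,0],[0,0,0.4,0,0,0],[0,0,0.4,0,0,0],[0,0,0.3,0,0,0],[0,0,0.2,0,0,0],[0,0,0.15,0,0,0],[0,0,0.15,0,0,0],[0,0,0,0,0,0]]

```text
clock: 2.9
position: [0.4394, 0.1788, 0.0528]
ee_rot: [0.404, 0.915, -0.0, -0.0]
ft_force: [-1.1, 0.4, -0.4]
grip_width: 0.189
grasp_force: 0.0
```

Run:
```python
from st import *
st([.4396,.179,.053])
cv2.imwrite("pics/w2.png",camera("wrist")[150:400,220:420][...,::-1].repeat(2,0).repeat(2,1))
```

```text
t 2.9 p [0.4394 0.1788 0.0528] w 0.189 F [-1.1  0.4 -0.4] xaxis [-0.674  0.738  0.   ] z [-0.001 -0.    -1.   ]
units [-0.     0.007 -0.005]
```

View pics/w2.png

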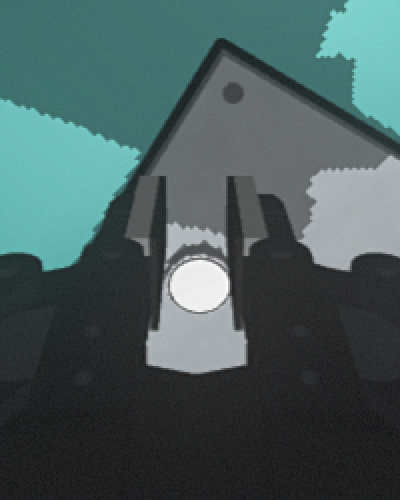

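Emit:
carry_out:
  commands:
    - [[-0.25,0,0,0,0,0],[-0.15,0,0,0,0,0],[-0.1,0,0,0,0,0],[-0.1,0,0,0,0,0],[-0.1,0,0,0,0,0],[-0.1,0,0,0,0,0],[-0.1,0,0,0,0,0],[-0.1,0,0,0,0,0],[-0.1,0,0,0,0,0],[-0.1,0,0,0,0,0],[-0.1,0,0,0,0,0],[-0.1,0,0,0,0,0],[-0.1,0,0,0,0,0],[-0.1,0,0,0,0,0],[-0.1,0,0,0,0,0],[-0.1,0,0,0,0,0],[-0.1,0,0,0,0,0],[-0.1,0,0,0,0,0],[-0.1,0,0,0,0,0],[-0.1,0,0,0,0,0]]

```text
clock: 4.62
position: [0.4993, 0.1137, 0.0535]
ee_rot: [0.404, 0.915, 0.0, -0.0]
ft_force: [-0.5, -0.1, -0.2]
grip_width: 0.19
grasp_force: 0.0
```

Run:
```python
from st import *
p,R=st([.5415,.0673,.053])
print("scene px: tcp,rec",proj("scene",p),proj("scene",[.5415,.0673,.0413]))
cv2.imwrite("pics/w3.png",np.hstack([camera("wrist")[150:400,220:420],camera("scene")[180:280,260:380].repeat(2,0).repeat(2,1)[:200].copy() if 0 else cv2.resize(camera("scene")[180:280,270:350],(200,250),interpolation=cv2.INTER_CUBIC)])[...,::-1].repeat(2,0).repeat(2,1))
```

```text
t 4.6167 p [0.4993 0.1137 0.0535] w 0.19 F [-0.5 -0.1 -0.2] xaxis [-0.674  0.739  0.   ] z [-0.  0. -1.]
units [-1.568 -0.002  0.012]
scene px: tcp,rec [348.93182899 222.46910003] [323.09239212 222.76684537]
```

View pics/w3.png

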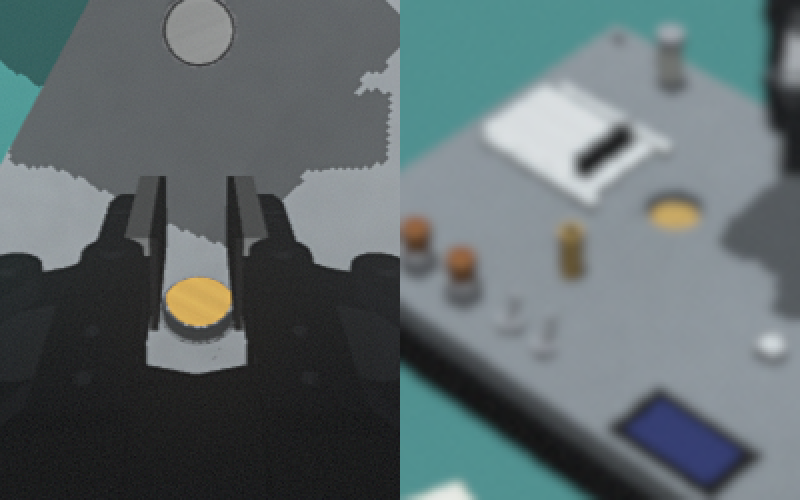

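Run:
```python
from st import *
p,R=st()
print("cell",ray("wrist",(319.5,165),.0577),"rec",ray("wrist",(319.5,301),.0413))
# px scale at given heights along tcp line; tip features seen: pads front/back corners
for z in (.0577,.0665,.0765,.0865,.1):
  for x in (-.011,.011):
    a=[proj("wrist",p*[1,1,0]+[0,0,z]+R@np.array([x,s*.008,0])).round(0) for s in(1,-1)]
    print(z,x,a)
```

```text
t 4.7167 p [0.4995 0.1133 0.0535] w 0.188 F [-0.2  0.1  0.1] xaxis [-0.673  0.74  -0.   ] z [ 0. -0. -1.]
cell [0.47107766 0.14576822 0.0577    ] rec [0.54324451 0.06672684 0.0413    ]
0.0577 -0.011 [array([330., 246.]), array([306., 246.])]
0.0577 0.011 [array([331., 215.]), array([306., 215.])]
0.0665 -0.011 [array([331., 252.]), array([306., 252.])]
0.0665 0.011 [array([331., 219.]), array([305., 219.])]
0.0765 -0.011 [array([332., 259.]), array([305., 259.])]
0.0765 0.011 [array([332., 225.]), array([304., 225.])]
0.0865 -0.011 [array([332., 267.]), array([304., 268.])]
0.0865 0.011 [array([333., 231.]), array([304., 231.])]
0.1 -0.011 [array([334., 280.]), array([303., 280.])]
0.1 0.011 [array([334., 241.]), array([302., 241.])]
```

Run:
```python
from st import *
p,R=st()
im=camera("scene")[...,::-1].copy()
im=cv2.resize(im[140:260,290:450],(800,600),interpolation=cv2.INTER_CUBIC)
for dz,col in((0,(0,0,255)),(.02,(0,255,0)),(.04,(255,0,0))):
  for s in(1,-1):
    for x in(.011,-.011):
      u=proj("scene",p+R@np.array([x,s*.008,-dz])); cv2.circle(im,tuple(int(v) for v in (u-[290,140])*5),3,col,-1)
cv2.imwrite("pics/s4.png",im)
```

```text
t 4.7167 p [0.4995 0.1133 0.0535] w 0.188 F [-0.2  0.1  0.1] xaxis [-0.673  0.74  -0.   ] z [ 0. -0. -1.]
```

View pics/s4.png

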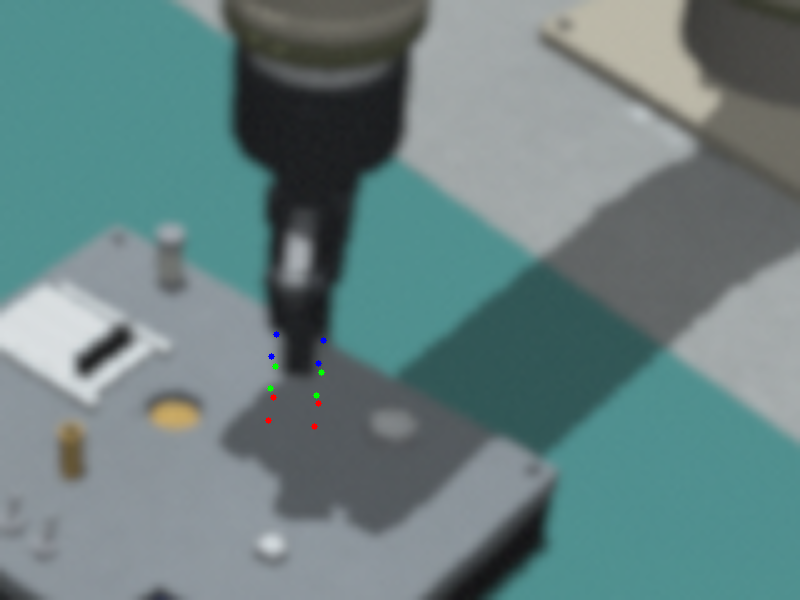

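The cell has not moved. In the scene crop the fingertips end near (297,375), roughly 30 mm above the reported TCP, so the fingers passed over the cell. I'll go back behind it and lower carefully while watching the force.

Emit:
carry_out:
  commands:
    - [[0.25,0,0,0,0,0],[0.4,0,0,0,0,0],[0.5,0,0,0,0,0],[0.5,0,0,0,0,0],[0.35,0,0,0,0,0],[0.2,0,0,0,0,0],[0,0,0.1,0,0,0],[0,0,0.1,0,0,0],[0,0,0.1,0,0,0],[0,0,0.1,0,0,0],[0,0,0,0,0,0]]

```text
clock: 5.68
position: [0.4396, 0.178, 0.0364]
ee_rot: [0.404, 0.915, -0.001, -0.0]
ft_force: [0.2, 0.3, -0.5]
grip_width: 0.187
grasp_force: 0.0
```

Emit:
carry_out:
  commands:
    - [[-0.15,0,0,0,0,0],[-0.1,0,0,0,0,0],[0,0,0.06,0,0,0],[0,0,0.06,0,0,0],[0,0,0,0,0,0]]

```text
clock: 6.1
position: [0.4463, 0.1714, 0.0322]
ee_rot: [0.404, 0.915, -0.0, -0.0]
ft_force: [-1.4, -0.3, -0.1]
grip_width: 0.192
grasp_force: 0.0
```

Run:
```python
from st import *
p,R=st()
im=camera("wrist")[...,::-1]; cv2.imwrite("pics/w5raw.png",im)
im2=camera("scene")[...,::-1].copy(); u=proj("scene",p); print(u)
a=cv2.resize(im[190:340,260:380],(400,500)); x,y=int(u[0])-30,int(u[1])-45
b=cv2.resize(im2[y:y+75,x:x+60],(400,500),interpolation=cv2.INTER_CUBIC)
print(x,y)
cv2.imwrite("pics/s5.png",np.hstack([a,b]))
```

```text
t 6.1 p [0.4463 0.1714 0.0322] w 0.192 F [-1.4 -0.3 -0.1] xaxis [-0.674  0.739  0.   ] z [-0.001 -0.    -1.   ]
[381.00964676 233.19859717]
351 188
```

View pics/s5.png

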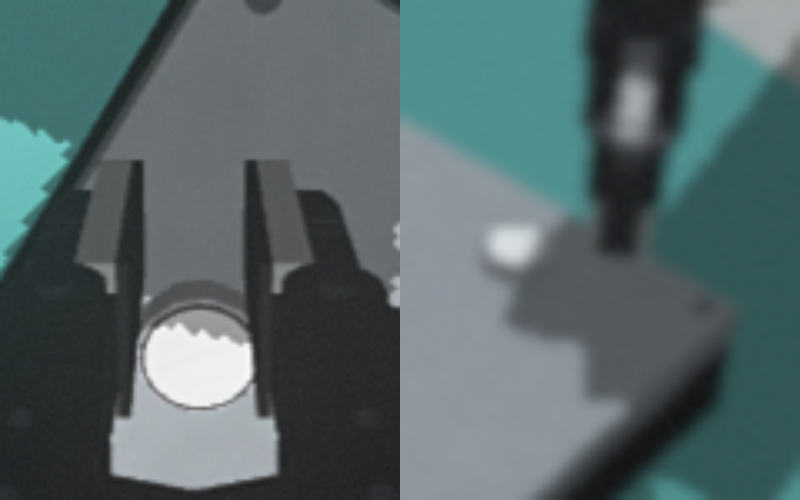

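Emit:
carry_out:
  commands:
    - [[0,0,0.05,0,0,0],[0,0,0.05,0,0,0],[0,0,0,0,0,0]]

```text
clock: 6.45
position: [0.4462, 0.1716, 0.0283]
ee_rot: [0.404, 0.915, -0.0, -0.0]
ft_force: [-0.3, -0.1, 0.4]
grip_width: 0.189
grasp_force: 0.0
```

Emit:
carry_out:
  commands:
    - [[0,0,0.04,0,0,0],[0,0,0,0,0,0]]

```text
clock: 6.62
position: [0.4463, 0.1716, 0.0268]
ee_rot: [0.404, 0.915, -0.0, -0.0]
ft_force: [0.2, 1.1, 0.4]
grip_width: 0.192
grasp_force: 0.0
```

Emit:
carry_out:
  commands:
    - [[0,0,0.04,0,0,0],[0,0,0,0,0,0]]

```text
clock: 6.78
position: [0.4464, 0.1716, 0.0253]
ee_rot: [0.404, 0.915, -0.0, -0.0]
ft_force: [-0.9, -0.8, -0.5]
grip_width: 0.194
grasp_force: 0.0
```

Emit:
carry_out:
  commands:
    - [[0,0,0.04,0,0,0],[0,0,0,0,0,0]]

```text
clock: 6.95
position: [0.4463, 0.1716, 0.0236]
ee_rot: [0.404, 0.915, -0.0, -0.0]
ft_force: [0.1, -0.1, 0.1]
grip_width: 0.189
grasp_force: 0.0
```

Emit:
carry_out:
  commands:
    - [[0,0,0.04,0,0,0],[0,0,0,0,0,0]]

```text
clock: 7.12
position: [0.4464, 0.1716, 0.0221]
ee_rot: [0.404, 0.915, -0.0, -0.0]
ft_force: [0.2, 0.1, -0.0]
grip_width: 0.19
grasp_force: 0.0
```

Emit:
carry_out:
  commands:
    - [[0,0,0.04,0,0,0],[0,0,0,0,0,0]]

```text
clock: 7.28
position: [0.4463, 0.1716, 0.0204]
ee_rot: [0.404, 0.915, -0.0, -0.0]
ft_force: [0.3, 0.7, 0.3]
grip_width: 0.193
grasp_force: 0.0
```

Run:
```python
from st import *
p,R=st()
im2=camera("scene"); 
# dark finger column profile along projected tool line
for h in np.arange(0,.06,.004):
    u=proj("scene",p+[0,0,h]); print(round(h,3),u.round(1),im2[int(round(u[1])),int(round(u[0]))-3:int(round(u[0]))+4].mean(1).round())
```

```text
t 7.2833 p [0.4463 0.1716 0.0204] w 0.193 F [0.3 0.7 0.3] xaxis [-0.674  0.739  0.   ] z [-0. -0. -1.]
0.0 [380.6 236.8] [90. 90. 89. 89. 89. 89. 88.]
0.004 [380.7 235.6] [89. 89. 89. 89. 89. 90. 88.]
0.008 [380.9 234.4] [90. 88. 88. 89. 89. 89. 89.]
0.012 [381.  233.2] [89. 89. 89. 89. 89. 89. 89.]
0.016 [381.2 232. ] [89. 89. 89. 89. 89. 88. 87.]
0.02 [381.4 230.8] [88. 88. 87. 85. 84. 82. 81.]
0.024 [381.5 229.5] [85. 79. 75. 71. 69. 67. 69.]
0.028 [381.7 228.3] [77. 59. 43. 36. 36. 37. 52.]
0.032 [381.8 227.1] [79. 62. 43. 33. 32. 37. 50.]
0.036 [382.  225.8] [80. 65. 45. 35. 33. 35. 49.]
0.04 [382.1 224.6] [83. 68. 47. 34. 32. 33. 45.]
0.044 [382.3 223.4] [80. 67. 47. 35. 31. 33. 38.]
0.048 [382.5 222.1] [71. 58. 41. 32. 31. 33. 33.]
0.052 [382.6 220.8] [42. 36. 33. 34. 33. 33. 33.]
0.056 [382.8 219.6] [36. 31. 32. 32. 33. 32. 32.]
```

Emit:
carry_out:
  commands:
    - [[0,0,0.03,0,0,0],[0,0,0,0,0,0]]

```text
clock: 7.5
position: [0.4464, 0.1717, 0.0193]
ee_rot: [0.404, 0.915, -0.0, -0.0]
ft_force: [0.7, -0.1, 0.4]
grip_width: 0.189
grasp_force: 0.0
```

Emit:
carry_out:
  commands:
    - [[0,0,0.03,0,0,0],[0,0,0,0,0,0]]

```text
clock: 7.67
position: [0.4464, 0.1716, 0.0181]
ee_rot: [0.404, 0.915, -0.0, -0.0]
ft_force: [0.4, 0.0, 0.6]
grip_width: 0.191
grasp_force: 0.0
```

Emit:
carry_out:
  commands:
    - [[0,0,0.03,0,0,0],[0,0,0,0,0,0]]

```text
clock: 7.83
position: [0.4464, 0.1716, 0.0169]
ee_rot: [0.404, 0.915, -0.0, -0.0]
ft_force: [0.1, -0.5, 0.6]
grip_width: 0.192
grasp_force: 0.0
```

Emit:
carry_out:
  commands:
    - [[0,0,0.03,0,0,0],[0,0,0,0,0,0]]

```text
clock: 8.0
position: [0.4464, 0.1716, 0.0157]
ee_rot: [0.404, 0.915, -0.0, -0.0]
ft_force: [-0.1, -0.2, 0.2]
grip_width: 0.193
grasp_force: 0.0
```

Emit:
carry_out:
  commands:
    - [[0,0,0.03,0,0,0],[0,0,0,0,0,0]]

```text
clock: 8.17
position: [0.4464, 0.1716, 0.0145]
ee_rot: [0.404, 0.915, -0.0, -0.0]
ft_force: [-0.0, -0.6, -0.4]
grip_width: 0.188
grasp_force: 0.0
```

Run:
```python
from st import *
p,R=st()
print("cell,tool mm at",(R.T@(np.array([.4709,.1458,.0577])-p)*1000).round(1))
a=cv2.resize(camera("wrist")[190:340,260:380],(400,500)); u=proj("scene",p+[0,0,.033]);x,y=int(u[0])-40,int(u[1])-40
b=cv2.resize(camera("scene")[y:y+75,x:x+60],(400,500),interpolation=cv2.INTER_CUBIC)
cv2.imwrite("pics/s6.png",np.hstack([a,b])[...,::-1])
```

```text
t 8.1667 p [0.4464 0.1716 0.0145] w 0.188 F [-0.  -0.6 -0.4] xaxis [-0.674  0.739  0.   ] z [-0. -0. -1.]
cell,tool mm at [-35.6   0.7 -43.2]
```

View pics/s6.png

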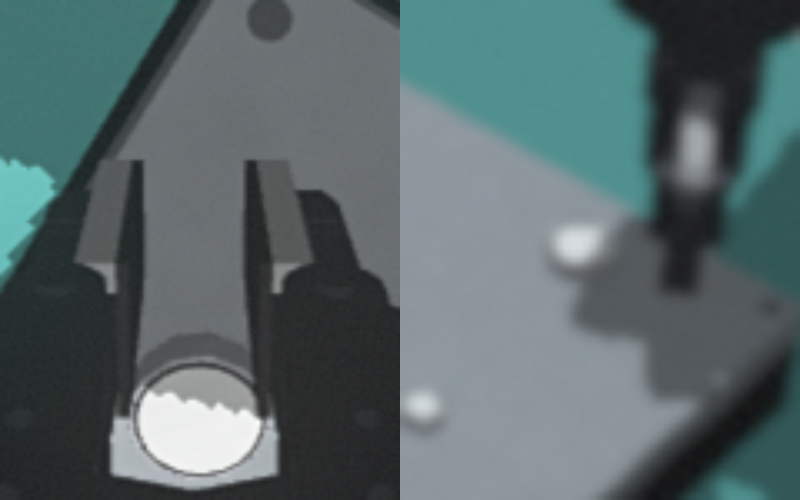

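The cell is still clear ahead of the fingers at (200,420). The tips look close to the deck but aren't touching it yet, so I'll keep lowering.

Emit:
carry_out:
  commands:
    - [[0,0,0.03,0,0,0],[0,0,0,0,0,0]]

```text
clock: 8.43
position: [0.4465, 0.1717, 0.0134]
ee_rot: [0.404, 0.915, 0.0, 0.0]
ft_force: [-0.1, 0.4, -0.3]
grip_width: 0.19
grasp_force: 0.0
```

Emit:
carry_out:
  commands:
    - [[0,0,0.03,0,0,0],[0,0,0,0,0,0]]

```text
clock: 8.6
position: [0.4466, 0.1717, 0.0133]
ee_rot: [0.404, 0.915, 0.0, -0.0]
ft_force: [-5.3, -3.2, 15.5]
grip_width: 0.194
grasp_force: 8.0
```

Emit:
carry_out:
  commands:
    - [[0,0,0.03,0,0,0],[0,0,0,0,0,0]]

```text
clock: 8.77
position: [0.4466, 0.1718, 0.0132]
ee_rot: [0.404, 0.915, 0.0, -0.0]
ft_force: [-13.4, -5.5, 33.1]
grip_width: 0.192
grasp_force: 16.6
```

Contact comes at a reported z of 0.0133, so the tips sit about 36.7 mm above the reported TCP. I'll back off 2 mm and push.

Emit:
carry_out:
  commands:
    - [[0,0,-0.11,0,0,0],[0,0,0,0,0,0],[-0.1,0,0,0,0,0],[-0.1,0,0,0,0,0],[-0.1,0,0,0,0,0],[-0.1,0,0,0,0,0],[-0.1,0,0,0,0,0],[-0.1,0,0,0,0,0],[-0.1,0,0,0,0,0],[-0.1,0,0,0,0,0],[-0.1,0,0,0,0,0],[-0.1,0,0,0,0,0],[-0.1,0,0,0,0,0],[-0.1,0,0,0,0,0],[0,0,0,0,0,0]]

```text
clock: 10.02
position: [0.4794, 0.1354, 0.0156]
ee_rot: [0.404, 0.915, 0.0, 0.0]
ft_force: [0.3, 0.2, 0.5]
grip_width: 0.196
grasp_force: 0.0
```

```bash
cat > look.py <<'E'
from st import *
def look(name):
    p,R=st(); rgb=camera("wrist"); im=rgb[...,::-1].copy(); cv2.imwrite(f"pics/{name}.png",im)
    hsv=cv2.cvtColor(im,cv2.COLOR_BGR2HSV); g=cv2.cvtColor(im,cv2.COLOR_BGR2GRAY)
    def blobs(m,lab,z):
        n,l,s,c=cv2.connectedComponentsWithStats(m)
        for i in range(1,n):
            if 60<s[i][4]<3000 and 285<c[i][0]<355 and c[i][1]>150:
                x=ray("wrist",c[i],z); print(lab,s[i],c[i].round(1),x.round(4),"tool",(R.T@(x-p)*1000).round(1))
    blobs(cv2.inRange(hsv,(12,110,60),(35,255,255)),"gold",.0413)
    for t in(140,200): blobs(((g>t)&(hsv[...,1]<40)).astype(np.uint8),f"bright{t}",.0577)
    return im
E
python3 - <<'E'
from look import *
im=look("w7")
g=im.mean(2).astype(int);print(g[230:345:3,319])
E
```

```text
t 10.0167 p [0.4794 0.1354 0.0156] w 0.196 F [0.3 0.2 0.5] xaxis [-0.673  0.74  -0.   ] z [ 0. -0. -1.]
bright140 [301 276  34  32 887] [317.7 291.6] [0.4927 0.1203 0.0577] tool [-20.2  -0.3 -42.1]
bright140 [ 293  303   50   34 1196] [317.5 321.6] [0.5055 0.1061 0.0577] tool [-39.3  -0.4 -42.1]
[112 113 112 113 111 113 113 111 110 114 112 113  89  82 111  90 158 156
 155 157 155 159 160 160 162 158 116 181 179 180 179 179 177 178 178 179
  33  36  39]
```

Emit:
carry_out:
  commands:
    - [[-0.1,0,0,0,0,0],[-0.1,0,0,0,0,0],[-0.1,0,0,0,0,0],[-0.1,0,0,0,0,0],[-0.1,0,0,0,0,0],[-0.1,0,0,0,0,0],[-0.1,0,0,0,0,0],[-0.1,0,0,0,0,0],[-0.1,0,0,0,0,0],[-0.1,0,0,0,0,0],[0,0,0,0,0,0]]

```text
clock: 10.98
position: [0.5064, 0.1058, 0.0156]
ee_rot: [0.404, 0.915, -0.0, 0.0]
ft_force: [0.3, -0.1, -0.3]
grip_width: 0.187
grasp_force: 0.0
```

Run:
```python
from look import *
im=look("w8")
g=im.mean(2).astype(int);print(g[250:345:3,319])
for X in([.5407,.0678,.05],[.543,.0667,.05]): print(proj("wrist",X))
```

```text
t 10.9833 p [0.5064 0.1058 0.0156] w 0.187 F [ 0.3 -0.1 -0.3] xaxis [-0.673  0.74  -0.   ] z [ 0. -0. -1.]
gold [300 309  40  28 836] [319.5 322. ] [0.5423 0.0675 0.0413] tool [-52.5   0.8 -25.7]
bright140 [301 276  34  32 891] [317.6 291.6] [0.5196 0.0907 0.0577] tool [-20.1  -0.3 -42.1]
bright140 [293 303  19  30 135] [299.6 315.4] [0.5223 0.0727 0.0577] tool [-35.2 -10.5 -42.1]
[113 112 113 113 111 110  84  88  65 162 157 157 157 158 160 161 162 160
 161 154 158 177 174 175 180 179 176 175 180  52  39  38]
[317.94249799 329.92802717]
[319.53892478 333.23238433]
```

Emit:
carry_out:
  commands:
    - [[-0.1,0.005,0,0,0,0],[-0.1,0.005,0,0,0,0],[-0.1,0.005,0,0,0,0],[-0.1,0.005,0,0,0,0],[-0.05,0,0,0,0,0],[-0.05,0,0,0,0,0],[-0.05,0,0,0,0,0],[-0.05,0,0,0,0,0],[-0.05,0,0,0,0,0],[-0.05,0,0,0,0,0],[-0.05,0,0,0,0,0],[-0.05,0,0,0,0,0],[0,0,0,0,0,0]]

```text
clock: 12.12
position: [0.5282, 0.0831, 0.0155]
ee_rot: [0.404, 0.915, 0.0, 0.0]
ft_force: [-0.3, -0.6, 0.8]
grip_width: 0.19
grasp_force: 0.1
```

Run:
```python
from look import *
im=look("w9")
g=im.mean(2).astype(int);print(g[250:345:3,319])
print(proj("wrist",[.542,.0673,.049]))
```

```text
t 12.1167 p [0.5282 0.0831 0.0155] w 0.19 F [-0.3 -0.6  0.8] xaxis [-0.674  0.739 -0.   ] z [ 0. -0. -1.]
bright140 [302 276  32  21 541] [317.8 286.1] [0.5395 0.0704 0.0577] tool [-17.   -0.2 -42.2]
bright140 [ 293  301   50   35 1165] [317.  320.8] [0.5539 0.0538 0.0577] tool [-39.   -0.7 -42.2]
[112 109 109  98 107 102 104 104  92 150 147 148 147 151 151 151  70  72
 100 159 172 173 176 175 175 173 173 171 175  50  37  38]
[317.47764845 283.9745038 ]
```

Emit:
carry_out:
  commands:
    - [[-0.04,0,0,0,0,0],[-0.04,0,0,0,0,0],[0,0,0,0,0,0]]

```text
clock: 12.42
position: [0.5301, 0.0811, 0.0155]
ee_rot: [0.404, 0.915, 0.0, -0.0]
ft_force: [0.0, 1.1, -0.2]
grip_width: 0.193
grasp_force: 0.6
```

Run:
```python
from look import *
im=look("w10")
g=im.mean(2).astype(int);print(g[250:345:3,319])
print(proj("wrist",[.542,.0673,.049]))
cv2.imwrite("pics/w10z.png",cv2.resize(im[230:340,260:380],(720,600)))
```

```text
t 12.4167 p [0.5301 0.0811 0.0155] w 0.193 F [ 0.   1.1 -0.2] xaxis [-0.674  0.739  0.   ] z [-0.  0. -1.]
gold [303 256  30   8 144] [317.8 259. ] [0.5362 0.0741 0.0413] tool [ -9.2  -0.2 -25.8]
bright140 [303 274  31  22 573] [317.9 284.7] [0.5409 0.069  0.0577] tool [-16.2  -0.2 -42.2]
bright140 [ 293  301   50   35 1051] [317.7 320.1] [0.556  0.0523 0.0577] tool [-38.7  -0.3 -42.2]
[108 108 115 117 101 101 102 119 152 146 148 148 152 151 152 146  93 106
 104 106 141 176 174 176 174 173 171 172 174  46  35  38]
[317.25599488 279.4954523 ]
```

Emit:
carry_out:
  commands:
    - [[0.06,0,0,0,0,0],[0.1,0,0,0,0,0],[0.1,0,0,0,0,0],[0,0,0,0,0,0]]

```text
clock: 12.8
position: [0.5224, 0.0898, 0.0154]
ee_rot: [0.403, 0.915, 0.0, -0.0]
ft_force: [0.6, 0.6, -0.7]
grip_width: 0.19
grasp_force: 0.0
```

Run:
```python
from look import *
im=look("w11")
g=im.mean(2).astype(int);print(g[250:345:3,319])
print("pred seated top",proj("wrist",[.542,.0673,.049]))
cv2.imwrite("pics/w11z.png",cv2.resize(im[230:340,260:380],(720,600)))
```

```text
t 12.8 p [0.5224 0.0898 0.0154] w 0.19 F [ 0.6  0.6 -0.7] xaxis [-0.675  0.738  0.001] z [-0.  0. -1.]
bright140 [301 279  34  33 840] [317.  294.3] [0.5372 0.0725 0.0577] tool [-22.8  -0.7 -42.3]
bright140 [293 310  50  26 941] [317.5 324.2] [0.5504 0.0585 0.0577] tool [-42.   -0.5 -42.3]
bright200 [301 298  19  12  88] [310.1 304.5] [0.5387 0.0652 0.0577] tool [-29.1  -4.5 -42.3]
[109 108 108 111 109 111 109 108  85  78 164 157 156 158 157 161 161 159
 159 217 104  69 105 171 169 172 173 174 177  51  35  36]
pred seated top [317.08760406 296.33507379]
```

Emit:
carry_out:
  commands:
    - [[0.4,0,-0.2,0,0,0],[0.4,0,-0.4,0,0,0],[0.3,0,-0.5,0,0,0],[0,0,-0.4,0,0,0],[0,0,0,0,0,0]]

```text
clock: 13.27
position: [0.495, 0.1226, 0.0787]
ee_rot: [0.403, 0.915, 0.002, 0.002]
ft_force: [0.3, -0.6, 0.6]
grip_width: 0.188
grasp_force: 0.0
```

Run:
```python
from look import *
im=look("w12")
X=[.542,.0673,.049];u=proj("wrist",X);s=proj("scene",X);print(u,s)
c=lambda i,u,w,h:cv2.resize(i[int(u[1])-h:int(u[1])+h,int(u[0])-w:int(u[0])+w],(400,500),interpolation=cv2.INTER_CUBIC)
cv2.imwrite("pics/w12z.png",np.hstack([c(im,u,32,40),c(camera("scene")[...,::-1],s,24,30)]))
```

```text
t 13.2667 p [0.495  0.1226 0.0787] w 0.188 F [ 0.3 -0.6  0.6] xaxis [-0.675  0.738 -0.001] z [ 0.004  0.002 -1.   ]
bright140 [ 294  243   49   93 2031] [318.4 294.3] [0.5371 0.0758 0.0577] tool [-62.9  -0.7  21. ]
bright140 [303 285  28  21 439] [315.3 295.1] [0.5357 0.0735 0.0577] tool [-63.7  -3.2  21. ]
bright200 [303 285  24  21 391] [314.7 295.3] [0.5355 0.0731 0.0577] tool [-63.8  -3.6  21. ]
[315.92424896 298.40576298] [322.95375904 220.5068585 ]
```

View pics/w12z.png

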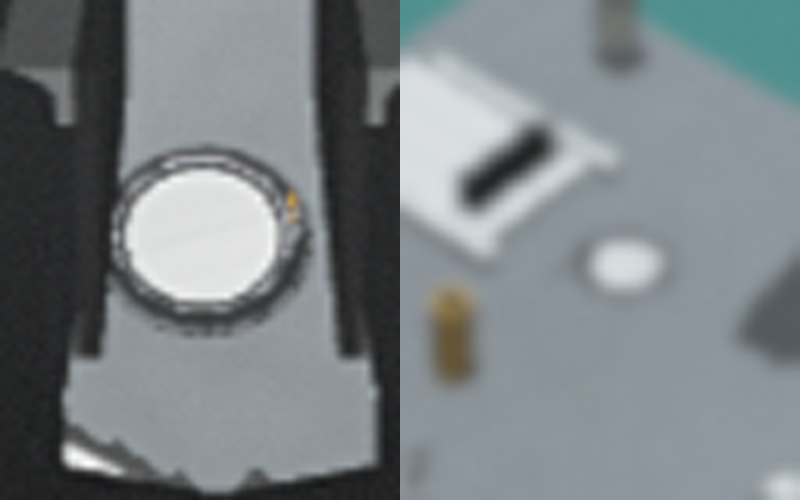

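The last picture shows the cell's full round top lying level inside the recess ring at (200,240), with a thin gold slit at its right. The scene view agrees, so it has dropped in. Next I'll turn and go behind the rib.

Emit:
carry_out:
  commands:
    - [[0,0,0,0,0,0.8],[0,0,0,0,0,0.8],[0,0,0,0,0,0.8],[0,0,0,0,0,0.8],[0,0,0,0,0,0.8],[0,0,0,0,0,0.8],[0,0,0,0,0,0.4],[-0.4,0.11,0,0,0,0],[-0.4,0.11,0,0,0,0],[-0.4,0.11,0,0,0,0],[-0.4,0.11,0,0,0,0],[-0.4,0.11,0,0,0,0],[-0.4,0.11,0,0,0,0],[-0.5,0.11,0,0,0,0],[-0.43,0.11,0,0,0,0],[0,0,0,0,0,0],[0,0,0,0,0,0]]

```text
clock: 14.78
position: [0.5533, -0.0039, 0.0743]
ee_rot: [0.636, 0.772, -0.001, -0.0]
ft_force: [-0.5, 0.8, -0.8]
grip_width: 0.194
grasp_force: 0.0
```

Run:
```python
from look import *
p,R=st([.5553,-.0013,.024])
im=camera("wrist")[...,::-1].copy(); cv2.imwrite("pics/w13.png",im)
y=np.array([-.193,.981,0]);x=np.array([.981,.193,0]);rec=np.array([.5418,.0674,0])
# expected rib outline
q=[proj("wrist",rec-.045*y+[0,0,.0665]+x*a+y*b) for a,b in((-.018,-.004),(.018,-.004),(.018,.004),(-.018,.004))];print(np.round(q,1))
m=(im.max(2)<70).astype(np.uint8);mm=np.zeros_like(m);c=np.mean(q,0).astype(int);print(c)
if 0<c[1]<400: print(im.mean(2).astype(int)[max(0,c[1]-30):c[1]+30:2,c[0]])
```

```text
t 14.7833 p [ 0.5533 -0.0039  0.0743] w 0.194 F [-0.5  0.8 -0.8] xaxis [-0.191  0.982 -0.001] z [-0.002 -0.001 -1.   ]
units [0.056 0.065 1.258]
[[294.6 193.8]
 [348.  193.7]
 [348.3 182. ]
 [294.3 182.1]]
[321 187]
[101 101 102 100 144 150 149 148 148 151  89  39  48  49  47  46  46 101
 151 148 149 146 148 147 147 146 148 147 146 148]
```

Emit:
carry_out:
  commands:
    - [[0,0.06,0.3,0,0,0],[0,0,0.3,0,0,0],[0,0,0.3,0,0,0],[0,0,0.2,0,0,0],[0,0,0.1,0,0,0],[0,0,0.05,0,0,0],[0,0,0,0,0,0]]

```text
clock: 15.42
position: [0.5559, -0.0021, 0.025]
ee_rot: [0.635, 0.773, -0.0, -0.0]
ft_force: [0.1, -0.4, -0.3]
grip_width: 0.189
grasp_force: 0.0
```

Run:
```python
from st import *
y=np.array([-.193,.981,0]);rec=np.array([.5418,.0674,0])
p,R=st(); print("tcp along y from rec mm",(p-rec)@y*1000)
```

```text
t 15.4167 p [ 0.5559 -0.0021  0.025 ] w 0.189 F [ 0.1 -0.4 -0.3] xaxis [-0.194  0.981 -0.   ] z [-0.001 -0.    -1.   ]
tcp along y from rec mm -70.87257578476815
```

Emit:
carry_out:
  commands:
    - [[0.1,0,0,0,0,0],[0.1,0,0,0,0,0],[0.1,0,0,0,0,0],[0.1,0,0,0,0,0],[0.1,0,0,0,0,0],[0.1,0,0,0,0,0],[0.1,0,0,0,0,0],[0.1,0,0,0,0,0],[0.1,0,0,0,0,0],[0.1,0,0,0,0,0],[0.1,0,0,0,0,0],[0.1,0,0,0,0,0],[0.1,0,0,0,0,0],[0.1,0,0,0,0,0],[0.05,0,0,0,0,0],[0,0,0,0,0,0]]

```text
clock: 16.75
position: [0.5446, 0.0556, 0.0254]
ee_rot: [0.635, 0.773, 0.0, -0.0]
ft_force: [-0.1, 0.6, -0.2]
grip_width: 0.19
grasp_force: 0.0
```

Emit:
carry_out:
  commands:
    - [[0.04,0,0,0,0,0],[0.04,0,0,0,0,0],[0,0,0,0,0,0]]

```text
clock: 17.0
position: [0.5441, 0.0582, 0.0254]
ee_rot: [0.635, 0.773, -0.0, -0.0]
ft_force: [0.8, -1.7, -0.1]
grip_width: 0.189
grasp_force: 0.2
```

Emit:
carry_out:
  commands:
    - [[0.03,0,0,0,0,0],[0,0,0,0,0,0]]

```text
clock: 17.17
position: [0.5439, 0.0593, 0.0254]
ee_rot: [0.635, 0.773, -0.0, -0.0]
ft_force: [-0.6, -0.1, -0.6]
grip_width: 0.187
grasp_force: 0.5
```

Still moving, with no stop felt yet.

Emit:
carry_out:
  commands:
    - [[0.03,0,0,0,0,0],[0.03,0,0,0,0,0],[0,0,0,0,0,0]]

```text
clock: 17.42
position: [0.5434, 0.0618, 0.0254]
ee_rot: [0.635, 0.773, -0.0, -0.0]
ft_force: [-0.1, -1.5, -0.6]
grip_width: 0.191
grasp_force: 0.4
```

Emit:
carry_out:
  commands:
    - [[0.03,0,0,0,0,0],[0,0,0,0,0,0]]

```text
clock: 17.58
position: [0.5433, 0.0621, 0.0255]
ee_rot: [0.635, 0.772, -0.0, 0.0]
ft_force: [0.5, -2.9, -0.5]
grip_width: 0.189
grasp_force: 1.7
```

Run:
```python
from st import *
y=np.array([-.193,.981,0]);rec=np.array([.5418,.0674,0])
p,R=st(); print("tcp along y",(p-rec)@y*1000)
g=camera("wrist").mean(2).astype(int)
for c in(312,319,326):print(g[200:350:3,c])
im=camera("top");u=proj("top",rec+.0075*y+[0,0,.0665]);print(u);print(im.mean(2).astype(int)[int(u[1]),int(u[0])-14:int(u[0])+22])
```

```text
t 17.5833 p [0.5433 0.0621 0.0255] w 0.189 F [ 0.5 -2.9 -0.5] xaxis [-0.193  0.981 -0.001] z [ 0.    -0.001 -1.   ]
tcp along y -5.499625273332295
[ 92 143 140 140 139 143  38  37  38  46  41  43  60 141 139 140 140 138
 140 140 139 139 140 139 139 138 136 139 139 139 139 156 226 225 224 223
 223 222 221 223 151 154 152 151 151 142  35  38  39  37]
[ 93 148 145 146 145 149  35  37  37  42  44  43  62 147 145 146 143 145
 146 143 143 142 144 142 142 143 143 141 142 141 143 137 229 226 226 225
 225 224 225 225 151 152 151 153 151 153  33  39  36  33]
[ 93 142 139 141 140 145  34  40  36  42  42  40  58 142 141 139 140 140
 141 140 140 141 140 139 139 140 139 140 140 139 138 138 231 224 223 223
 222 222 221 222 152 154 153 150 154  92  37  33  34  36]
[291.00550002 187.52451558]
[111 112 113 114 114 114 114 114 114 114 113 113 112 112 111 111 109 109
 108 107 106 105 104 103 102 108 125 136 140 130 105 116 134 140 138 123]
```

Emit:
carry_out:
  commands:
    - [[0.04,0,0,0,0,0],[0,0,0,0,0,0]]

```text
clock: 17.85
position: [0.5433, 0.0623, 0.0255]
ee_rot: [0.636, 0.772, -0.001, 0.001]
ft_force: [1.6, -8.6, -1.0]
grip_width: 0.186
grasp_force: 4.3
```

Emit:
carry_out:
  commands:
    - [[0.04,0,0,0,0,0],[0,0,0,0,0,0]]

```text
clock: 18.02
position: [0.5433, 0.0623, 0.0255]
ee_rot: [0.636, 0.772, -0.001, 0.001]
ft_force: [3.2, -13.1, -1.5]
grip_width: 0.19
grasp_force: 6.5
```

Hard stop reached: the force is rising and the position isn't changing. I'll back off and lift.

Emit:
carry_out:
  commands:
    - [[-0.1,0,0,0,0,0],[-0.2,0,0,0,0,0],[0,0,-0.4,0,0,0],[0,0,-0.6,0,0,0],[0,0,-0.7,0,0,0],[0,0,-0.7,0,0,0],[-0.5,0,-0.5,0,0,0],[-0.5,0,-0.2,0,0,0],[-0.4,0,0,0,0,0],[0,0,0,0,0,0],[0,0,0,0,0,0]]

```text
clock: 18.93
position: [0.5559, -0.0012, 0.1496]
ee_rot: [0.635, 0.772, 0.0, -0.0]
ft_force: [0.1, 0.2, -1.0]
grip_width: 0.189
grasp_force: 0.0
```

Run:
```python
from st import *
st();y=np.array([-.193,.981,0]);x=np.array([.981,.193,0]);rec=np.array([.5418,.0674,0])
im=camera("wrist");cv2.imwrite("pics/end.png",im[...,::-1]);g=im.mean(2).astype(int)
# sample along tester y at x=0: rib (dark) expected 3.5..11.5 at z .0665 ; plate front at 20 (z .0545)
for b in range(-12,30,2):
    r=[]
    for z in(.0665,.0545):
        u=proj("wrist",rec+b*.001*y+[0,0,z]); r.append(g[int(u[1]),int(u[0])] if 0<u[1]<400 and 0<u[0]<640 else -1)
    print(b,r,end="; ")
```

```text
t 18.9333 p [ 0.5559 -0.0012  0.1496] w 0.189 F [ 0.1  0.2 -1. ] xaxis [-0.192  0.981  0.001] z [ 0.     0.001 -1.   ]
-12 [np.int64(153), np.int64(153)]; -10 [np.int64(153), np.int64(153)]; -8 [np.int64(153), np.int64(153)]; -6 [np.int64(154), np.int64(154)]; -4 [np.int64(153), np.int64(155)]; -2 [np.int64(155), np.int64(154)]; 0 [np.int64(155), np.int64(154)]; 2 [np.int64(156), np.int64(153)]; 4 [np.int64(158), np.int64(158)]; 6 [np.int64(47), np.int64(81)]; 8 [np.int64(55), np.int64(52)]; 10 [np.int64(88), np.int64(88)]; 12 [np.int64(72), np.int64(85)]; 14 [np.int64(238), np.int64(237)]; 16 [np.int64(230), np.int64(231)]; 18 [np.int64(230), np.int64(230)]; 20 [np.int64(232), np.int64(232)]; 22 [np.int64(176), np.int64(189)]; 24 [np.int64(179), np.int64(178)]; 26 [np.int64(180), np.int64(180)]; 28 [np.int64(179), np.int64(179)];
```

```bash
python3 -c "
from workcell import *
print(hand_in())"
```

```text
the job is handed in; nothing more can be done
None
```

The job is handed in: the thick cell dropped into the recess and looked level, and the cover is pushed to its hard stop over it; the arm came near nothing else loose, and the result of the judging wasn't shown.

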